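Lock back the tension arm of the vial-label unwinder

ROBOT

A 7-joint arm with a two-finger parallel gripper is mounted at the origin on a cart in front of the work surface, level with it; the furniture and walls round the work are solid. World frame = base frame: x ahead of the robot, y to its left, z up, the work surface at z = 0. Lengths are in m, angles in rad, forces in N, time in s.
With the tool pointing down it reaches from about 0.425 to 0.975 m from the base axis. Payload 16.7 kg.
Tool frame: the origin (TCP) lies midway between the tips of the shut fingers; the grasp point (between the pads) lies ctrl.tcp_to_grasp behind it (ctrl.tcp_to_grasp is the distance from the TCP to the grasp point, in m); z points along the fingers, y is the line along which they close (so a half turn about z gives the same grasp; the last joint's range is limited). The gripper opens to 85 mm and grips with 20 to 120 N. Pads are 22 mm wide; open, the fingers measure 114 mm over their backs; the gripper's body (76 mm by 85 mm) begins 54 mm behind the grasp point. The pads swing forward as they close: fully open they stand 13 mm farther back than shut.
Start: joints at [-1.339, 0.426, 0.074, 1.606, -0.034, 1.111, -0.067], TCP at [0.252, 0.626, 0.231] pointing down, gripper open.
Joint ranges: [-2.85, 2.85], [-0.5, 2.14], [-1.23, 1.37], [0.21, 2.46], [-1.02, 4.16], [0.16, 2.05], [-2.73, 2.73]. Speed limits (rad/s): [1.89, 1.89, 2.39, 2.39, 3.01, 3.01, 3.01].

INTERFACE

Orientations are given as a rotation vector (axis times angle).
In Python, from plant import ctrl gives the robot as it stands. The module is installed in compiled form; this text tells all that it offers.
- The arm moves only by the tool step_arm, never from a script. Its argument "targets" is a list of rows, each an object with "travel": the shift along the tool's x, y, z in units of 25 mm (1.0 is 25 mm), a list of three; "yaw": the turn about the tool's z in units of 5 degrees (1.0 is 5 degrees); "hand": the finger opening in mm, from 0 to 85.4. A call has 1 to 5 rows; each row shifts and turns the commanded pose from where the row before left it, along the tool's axes as they then stand; what a row does not reach is not made up. A row lasts 1/12 s, in which the tool goes at most 41.7 mm and 7.16 degrees, less where a joint would pass 70% of its speed; a pose out of reach is approached as far as the arm can. A call is refused whole if a number of a shift passes 1 or a number of a turn 1, either way. A call with a gripper value outside its range is refused whole. The fingers move at their own pace and stop on an object; the grip force is fixed at half the most. Time passes only in rows, so rows that do not move let the fingers close. It gives the time, the measured TCP pose, the force, the opening and the grip force at its end, in the units of the state.
- ctrl.get_state(): the state, without advancing time (a new reading comes with each control period).
- ctrl.grab_frame(name): name is "scene" or "top" or "wrist"; returns (picture, depth): 420x560x3 uint8, blue, green, red; 420x560 float32, m along the optical axis (not along the pixel's ray), 0 where there is no reading.
- ctrl.camera_params(name): a dict with "intrinsics" (3x3 intrinsics, pixels), "k1" (the pictures are not rectified: a ray, as slopes to the right and down, at radius r is drawn at 1 + k1 r^2 times it, then the intrinsics apply), "world_to_cam" (4x4, takes a point from world to camera coordinates). Camera axes: x right, y up, looking along -z (the intrinsics and any distortion apply to the point x, -y, -z); pixel columns grow to the right and rows downward; lengths in m; the calibration is good to about 2 mm. A picture is of the moment at which its call begins: read the wrist's pose just before it. camera_params takes no time and is no camera call; for the wrist camera it gives the pose at the moment of the call.
- ctrl.hand_in(): hands the job in; it is judged then, once.
Trained networks look in the newest picture that a camera, given by its name, has taken for a name from the list of things; names that differ only in an ending like _2 or _b are one class to them, and where a whole thing is asked for, a point or a joint stands for the part that bears it (a point fixed in the world has none). Each returns a list of dicts, best first, with "p" (0 to 1); they miss things now and then, are a little off and sometimes report something else, mostly with a low value. They report only what shows in the picture. A call takes as long as a camera call. They do not tell look-alikes from the thing itself.
- ctrl.silhouettes(camera, name): "mask" (420x560 bool, what is visible of it) and "centre" ([column, row] in pixels, amid what is visible of it).
- ctrl.pinpoint(camera, name): "centre" ([column, row] in pixels: a listed point, or the origin of a listed thing).
The state is a dict: "clock": time; "qpos": joint angles; "qd": joint speeds; "joint_torque": joint torques, N m; "eef_pos": TCP position; "tcp_rot": TCP orientation; "contact_force": force on the tool from outside, world axes, zero at the start; "torque": the same for the moment, N m; "gripper_width": finger opening in m; "grip_force": force on a finger pad.
Only numpy, scipy, OpenCV 4.12 (cv2) and the standard library are available. Lean on these libraries where they do the work, as an engineer would, in place of code of your own. Each camera call takes 0.05 s, during which the arm holds its last target. There are 200 camera calls.

TASK

The label unwinder needs a new strip threaded, so lock back its sprung tension arm with the square-headed locking pin from the rest: swing the arm in towards the spindle, drop the pin fully home in the locking hole on the arm's outer side and let go, so that the arm leans on the pin. One hand can do it by pushing the arm along with the shank of the pin. Leave the round-knobbed pin in the rest.

Things in the scene. Friction and masses are not known exactly. Their poses are not given: they have to be found in the camera images.
- lock_pin: Locking pin, 104 mm tall, 0.07 kg, upright in a bore (15 mm wide, 32 deep, foot 8 mm above the worktop) of a grey rest block 50 x 130 x 40 mm with two bores 80 mm apart. Origin: centre of its foot, z up. Steel shank 12 mm in diameter from 0 to 72 mm, its lowest 6 mm tapering to 8 mm; grey square head 22 x 22 mm (sides along its x and y) from 72 to 104 mm.
- round_pin: The other pin in the rest, not to be used: 72 mm tall, 12 mm shank 46 mm long, round grey knob 26 mm across. Origin: centre of its foot, z up. Either pin may be in either bore.
- unwinder: Label unwinder, fixed: flat grey case 200 (x) x 220 (y) x 44 mm high. Origin: centre of underside, x away from the robot at yaw 0. On it: the arm's upright pivot at x=0, y=+80 mm, a stop post 24 mm high by the arm 34 mm from it; a low spindle with empty cardboard core (38 mm above the case, flange 68 mm across) at x=+60, y=-70 mm; a plate 28 mm above the case at x=+92, y=+25 mm.
- lock_hole (a point): Centre of the mouth of the locking hole, in the top of the unwinder's case (44 mm above the worktop), at x=-12, y=0 mm of the unwinder. Hole 17 mm in diameter, 38 mm deep, with a 4 mm chamfer round its mouth. x, y, z axes as the unwinder's.
- tension_wheel (a point): Top centre of the grey grooved wheel (32 mm across, 32 mm above the case) on the tension arm's free end, 115 mm from the pivot. The arm is an aluminium bar 12 mm wide, 8 to 22 mm above the case, from pivot to wheel. A spring turns it back to its stop: about 2 N at rest to 3 N swung in, felt 80 mm from the pivot (the hole's distance).
- tension_arm (a joint): Angle of the tension arm (rad): 0 at its stop (rest), growing anticlockwise from above to 1.0. At 0 the bar points from the pivot at -2.27 rad from the unwinder's x axis (to -x, -y); at 0.70 along -y, where its outer (-x) side just clears a 12 mm pin centred in the hole. With the pin home on that side the arm rests on it at about 0.65.
Things that resemble listed ones, but are neither listed nor needed, are in the scene too. Leave any blue look-alike of the lock_pin alone.

How it is judged:
By the outcome, as a careful person would: the job done as asked, in the order asked, and still so for the second after the job is handed in, with the robot touching nothing.
It also fails if it takes over 45 s, if anything falls off the work surface, if the arm or the gripper's body presses on something with over 40 N, if the wrist force passes 120 N, or if a joint passes its speed limit or range.

## Working session

There is one attempt and no reset: what is moved stays moved. The work goes in short steps, Python scripts to look and compute and a tool call to move; the robot and the scene stay as the last step left them, time stands still between calls to the robot, and variables do not carry over. Pictures are saved under pics/ and viewed, at most 10 in all, crops included, and the job is handed in when it is done.

Besides the shell and the picture viewer there is one more tool, called after "Emit:" as name([rows], argument=value, ...), one row to a line, values as JSON. step_arm: Moves the arm, as the interface text tells. Its arguments: {"type":"object","properties":{"targets":{"type":"array"}},"required":["targets"]}

```bash
mkdir -p pics; cat > h.py <<'E'
import numpy as np, cv2
from plant import ctrl
from scipy.spatial.transform import Rotation as R
def ray(cam,px,P=None):
    P=P or ctrl.camera_params(cam); K=np.array(P["intrinsics"]); k=P["k1"]
    d=np.array([(px[0]-K[0,2])/K[0,0],(px[1]-K[1,2])/K[1,1]]); u=d.copy()
    for _ in range(20): u=d/(1+k*(u@u))
    T=np.linalg.inv(np.array(P["world_to_cam"]))
    return T[:3,3],T[:3,:3]@np.array([u[0],-u[1],-1.])
def atz(cam,px,z,P=None):
    o,v=ray(cam,px,P); return o+v*(z-o[2])/v[2]
def atd(cam,px,d,P=None):
    o,v=ray(cam,px,P); return o+v*d
def tri(rs):
    A=np.zeros((3,3));b=np.zeros(3)
    for o,v in rs:
        v=v/np.linalg.norm(v);M=np.eye(3)-np.outer(v,v);A+=M;b+=M@o
    return np.linalg.solve(A,b)
E
python3 - <<'E'
from h import *
s=ctrl.get_state(); print(s["clock"],s["eef_pos"],s["tcp_rot"],s["gripper_width"],ctrl.tcp_to_grasp)
for c in ["scene","top"]:
    im,d=ctrl.grab_frame(c); cv2.imwrite(f"pics/{c}0.png",im)
    for n in ["lock_pin","round_pin","unwinder","lock_hole","tension_wheel"]:
        for r in ctrl.pinpoint(c,n)[:4]:
            p=r["centre"]; i=d[int(np.clip(p[1],0,419)),int(np.clip(p[0],0,559))]
            print(c,n,round(r["p"],2),np.round(p,1),np.round(atd(c,p,i),3))
E
```

```text
0.0 [0.25135682 0.62600641 0.23059553] [-5.96071762e-01 -3.08436515e+00  2.01308041e-03] 0.08519808293243514 0.0187
scene lock_pin 0.73 [197.1 205.3] [0.518 0.295 0.024]
scene lock_pin 0.7 [197.  177.6] [0.536 0.296 0.093]
scene round_pin 0.52 [230.5 211.1] [0.533 0.213 0.027]
scene unwinder 0.65 [369.7 245.2] [ 0.536 -0.107  0.064]
scene lock_hole 0.9 [377.2 236.1] [ 0.595 -0.11   0.035]
scene lock_hole 0.71 [370.5 245. ] [ 0.529 -0.109  0.073]
scene tension_wheel 0.56 [378.3 247.6] [ 0.527 -0.124  0.075]
top lock_pin 0.66 [190.8 236.1] [0.528 0.303 0.042]
top round_pin 0.55 [225.3 223.5] [0.553 0.221 0.037]
top unwinder 0.66 [358.8 197. ] [ 0.593 -0.101  0.045]
top lock_hole 0.77 [362.5 197.8] [ 0.594 -0.113  0.03 ]
top tension_wheel 0.68 [378.6 222.7] [ 0.522 -0.132  0.074]
```

View pics/scene0.png

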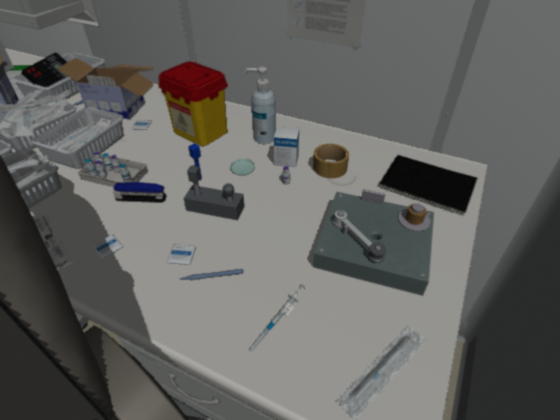

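View pics/top0.png

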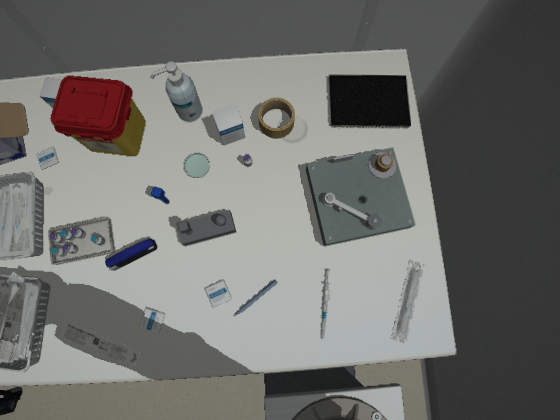

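The lock pin (square head) is at scene (195,173) / top (183,226), in the left bore. The round knob is at scene (228,190) / top (220,217). The blue look-alike is at scene (195,153) / top (157,193), behind the rest. The square grey head fits the description. I'll enlarge it for confirmation and measure from depth.

```bash
cat > m.py <<'E'
from h import *
def cloud(c,d,mask=None,P=None):
    m=(d>0) if mask is None else mask&(d>0)
    v,u=np.nonzero(m)
    P=P or ctrl.camera_params(c); K=np.array(P["intrinsics"])
    D=np.array([P["k1"],0,0,0.]) # forward: 1+k1 r^2
    n=cv2.undistortPoints(np.stack([u,v],1).astype(np.float64)[:,None],K,D)[:,0]
    z=d[v,u]; T=np.linalg.inv(np.array(P["world_to_cam"]))
    return np.c_[n[:,0]*z,-n[:,1]*z,-z]@T[:3,:3].T+T[:3,3]
E
python3 - <<'E'
from m import *
for c in ["scene","top"]:
    im,d=ctrl.grab_frame(c)
    x=(170,140,90,80) if c=="scene" else (140,175,110,80)
    cr=im[x[1]:x[1]+x[3],x[0]:x[0]+x[2]]
    cv2.imwrite(f"pics/{c}crop.png",cv2.resize(cr,None,fx=4,fy=4,interpolation=cv2.INTER_CUBIC))
    A=cloud(c,d)
    def box(x0,x1,y0,y1,z0,z1): return A[(A[:,0]>x0)&(A[:,0]<x1)&(A[:,1]>y0)&(A[:,1]<y1)&(A[:,2]>z0)&(A[:,2]<z1)]
    def rect(n,Q):
        if len(Q)>4: print(c,n,len(Q),"rect",np.round(cv2.minAreaRect((Q[:,:2]*1000).astype(np.float32)),1) if 0 else [np.round(t,1) for t in cv2.minAreaRect((Q[:,:2]*1000).astype(np.float32))],"zmed",np.round(np.median(Q[:,2]),4),np.round(Q[:,2].max(),3))
    rect("head",box(.48,.60,.25,.35,.09,.13)); rect("knob",box(.48,.60,.18,.25,.06,.1))
    rect("rest",box(.45,.65,.15,.37,.03,.045)); rect("case",box(.4,.75,-.28,.05,.038,.05))
    rect("wheel",box(.49,.56,-.17,-.09,.068,.09)); 
    rect("spindle",box(.58,.75,-.28,-.1,.07,.1)); rect("pivot",box(.56,.68,-.1,.02,.06,.1));rect("plate",box(.64,.75,-.12,.02,.06,.1))
    for r in ctrl.silhouettes(c,"lock_pin")[:3]: print("sil",r["p"],r["centre"])
E
```

```text
scene head 154 rect [array([539.3, 306.3]), array([23. , 22.4]), np.float64(10.0)] zmed 0.1063 0.114
scene knob 111 rect [array([552.4, 226.6]), array([19.2, 23.9]), np.float64(36.0)] zmed 0.0756 0.081
scene rest 895 rect [array([580.5, 280.8]), array([123.4, 142.1]), np.float64(11.8)] zmed 0.04 0.045
scene case 6511 rect [array([ 599.2, -105.9]), array([204.5, 220.9]), np.float64(7.5)] zmed 0.0441 0.05
scene wheel 181 rect [array([ 525.8, -123.8]), array([30.5, 32.4]), np.float64(28.9)] zmed 0.073 0.077
scene spindle 207 rect [array([ 663.4, -168.1]), array([32.7, 37.3]), np.float64(4.0)] zmed 0.0762 0.085
scene pivot 222 rect [array([575.2, -42.4]), array([66.4, 25.8]), np.float64(49.6)] zmed 0.0669 0.078
scene plate 124 rect [array([685.5, -69.3]), array([ 9.4, 49.6]), np.float64(4.5)] zmed 0.0677 0.073
sil 0.73 [194.6, 151.1]
sil 0.61 [192.2, 178.4]
top head 128 rect [array([540.4, 308.4]), array([22.2, 22.5]), np.float64(11.4)] zmed 0.1119 0.116
top knob 102 rect [array([555.3, 228.9]), array([23., 23.]), np.float64(88.6)] zmed 0.0786 0.083
top rest 976 rect [array([579.8, 285. ]), array([119. , 149.6]), np.float64(11.5)] zmed 0.0405 0.045
top case 6462 rect [array([ 600.6, -106.6]), array([202.2, 222.5]), np.float64(7.6)] zmed 0.0445 0.05
top wheel 145 rect [array([ 528.5, -112.7]), array([48.4, 29.5]), np.float64(81.1)] zmed 0.0736 0.08
top spindle 201 rect [array([ 669.3, -166.5]), array([35.4, 37.2]), np.float64(39.0)] zmed 0.077 0.086
top pivot 210 rect [array([573.8, -46.7]), array([75.4, 24.9]), np.float64(51.6)] zmed 0.0681 0.078
top plate 81 rect [array([687.5, -69.2]), array([ 6.9, 50.4]), np.float64(8.1)] zmed 0.071 0.075
sil 0.56 [156.5, 194.7]
```

View pics/scenecrop.png

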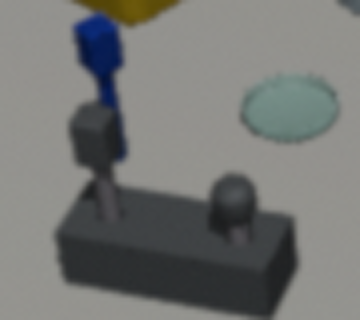

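The crop shows the grey square head in the left bore (crop 95,135), the round knob at the right (232,205), and the blue look-alike standing apart behind (98,50). The measurements agree with the text:
- **Lock pin:** head (0.540, 0.307), top z 0.112, yaw 11°.
- **Unwinder:** (0.600, -0.106), yaw 7.5°. Spindle, plate and wheel positions all fit this.

Next I'll plan the move to hover over the pin.

```bash
cat > plan.py <<'E'
import sys
from h import *
def plan(x,y,z,ang=None,n=None):
    """rows to TCP x,y,z with the closing line (tool y) at world angle ang deg (mod 180)"""
    s=ctrl.get_state(); p=np.array(s["eef_pos"]); M=R.from_rotvec(s["tcp_rot"]).as_matrix()
    a=np.degrees(np.arctan2(M[1,1],M[0,1])); t=0 if ang is None else (ang-a+90)%180-90
    print("clock %.2f"%s["clock"],"pos",p.round(4),"ang %.1f"%a,"tilt",M[:2,2].round(4),"F",np.round(s["contact_force"],1),"w %.4f gf %.1f"%(s["gripper_width"],s["grip_force"]))
    g=np.array([x,y,z]); n=n or int(np.ceil(max(np.abs(g-p).max()/.024,np.linalg.norm(g-p)/.03,abs(t)/5,1)))
    for i in range(n):
        l=M.T@((g-p)/n)/.025
        print(i+1,l.round(2).tolist(),"yaw %.2f"%(-t/n/5)); M=M@R.from_euler("z",-t/n,degrees=True).as_matrix()
if __name__=="__main__": plan(*map(float,sys.argv[1:5]),n=int(sys.argv[5]) if len(sys.argv)>5 else None)
E
python3 plan.py .54 .307 .2 11 15
```

```text
clock 0.80 pos [0.2515 0.6264 0.2313] ang 68.1 tilt [-0. -0.] F [0.3 0.9 0.5] w 0.0854 gf 0.0
1 [-1.03, -0.5, 0.08] yaw 0.76
2 [-1.06, -0.43, 0.08] yaw 0.76
3 [-1.09, -0.36, 0.08] yaw 0.76
4 [-1.11, -0.29, 0.08] yaw 0.76
5 [-1.13, -0.21, 0.08] yaw 0.76
6 [-1.14, -0.14, 0.08] yaw 0.76
7 [-1.15, -0.06, 0.08] yaw 0.76
8 [-1.15, 0.01, 0.08] yaw 0.76
9 [-1.14, 0.09, 0.08] yaw 0.76
10 [-1.14, 0.16, 0.08] yaw 0.76
11 [-1.12, 0.24, 0.08] yaw 0.76
12 [-1.1, 0.31, 0.08] yaw 0.76
13 [-1.08, 0.39, 0.08] yaw 0.76
14 [-1.05, 0.46, 0.08] yaw 0.76
15 [-1.02, 0.53, 0.08] yaw 0.76
```

Emit:
step_arm([
  {"travel": [-0.9, -0.42, 0], "yaw": 0.65, "hand": 85},
  {"travel": [-0.9, -0.37, 0], "yaw": 0.65, "hand": 85},
  {"travel": [-0.92, -0.32, 0], "yaw": 0.65, "hand": 85},
  {"travel": [-0.94, -0.27, 0], "yaw": 0.65, "hand": 85},
  {"travel": [-0.95, -0.2, 0], "yaw": 0.65, "hand": 85},
])

```text
clock: 1.22
eef_pos: [0.3365, 0.5342, 0.2315]
tcp_rot: [1.036, 2.966, 0.0]
contact_force: [1.3, 0.5, -0.1]
gripper_width: 0.0851
grip_force: 0.0
```

Emit:
step_arm([
  {"travel": [-0.96, -0.15, 0], "yaw": 0.65, "hand": 85},
  {"travel": [-0.97, -0.1, 0], "yaw": 0.65, "hand": 85},
  {"travel": [-0.97, -0.05, 0], "yaw": 0.65, "hand": 85},
  {"travel": [-0.97, 0, 0], "yaw": 0.65, "hand": 85},
  {"travel": [-0.97, 0.06, 0], "yaw": 0.65, "hand": 85},
])

```text
clock: 1.63
eef_pos: [0.4181, 0.4451, 0.2314]
tcp_rot: [-1.444, -2.79, -0.0]
contact_force: [-0.1, 1.0, 0.4]
gripper_width: 0.0849
grip_force: 0.0
```

```bash
python3 plan.py .54 .307 .2 11
```

```text
clock 1.63 pos [0.4181 0.4451 0.2314] ang 35.3 tilt [-0.      0.0001] F [-0.1  1.   0.4] w 0.0849 gf 0.0
1 [-1.05, 0.11, 0.18] yaw 0.69
2 [-1.04, 0.18, 0.18] yaw 0.69
3 [-1.03, 0.24, 0.18] yaw 0.69
4 [-1.01, 0.3, 0.18] yaw 0.69
5 [-0.99, 0.36, 0.18] yaw 0.69
6 [-0.97, 0.42, 0.18] yaw 0.69
7 [-0.94, 0.48, 0.18] yaw 0.69
```

Emit:
step_arm([
  {"travel": [-0.95, 0.1, 0.16], "yaw": 0.6, "hand": 85},
  {"travel": [-0.95, 0.15, 0.16], "yaw": 0.6, "hand": 85},
  {"travel": [-0.93, 0.22, 0.16], "yaw": 0.6, "hand": 85},
  {"travel": [-0.92, 0.27, 0.16], "yaw": 0.6, "hand": 85},
  {"travel": [-0.9, 0.32, 0.16], "yaw": 0.6, "hand": 85},
])

```text
clock: 2.05
eef_pos: [0.4987, 0.3568, 0.2109]
tcp_rot: [1.795, 2.579, -0.0]
contact_force: [0.5, 0.1, 0.1]
gripper_width: 0.085
grip_force: 0.0
```

Emit:
step_arm([
  {"travel": [-0.85, 0.38, 0.16], "yaw": 0.6, "hand": 85},
  {"travel": [-0.8, 0.38, 0.16], "yaw": 0.6, "hand": 85},
  {"travel": [-0.7, 0.35, 0.1], "yaw": 0.6, "hand": 85},
  {"travel": [0, 0, 0], "yaw": 0, "hand": 85},
])

```text
clock: 2.38
eef_pos: [0.5446, 0.3064, 0.2001]
tcp_rot: [1.997, 2.423, -0.002]
contact_force: [-1.6, -0.4, -0.6]
gripper_width: 0.085
grip_force: 0.0
```

```bash
python3 plan.py .54 .307 .11 11; python3 - <<'E'
from m import *
P=ctrl.camera_params("wrist"); im,d=ctrl.grab_frame("wrist"); cv2.imwrite("pics/w1.png",im)
A=cloud("wrist",d,P=P)
def box(x0,x1,y0,y1,z0,z1): return A[(A[:,0]>x0)&(A[:,0]<x1)&(A[:,1]>y0)&(A[:,1]<y1)&(A[:,2]>z0)&(A[:,2]<z1)]
for n,Q in (("head",box(.51,.57,.275,.345,.102,.13)),("knob",box(.52,.6,.19,.26,.06,.1)),("rest",box(.48,.62,.17,.37,.03,.045))):
    if len(Q)>4: print(n,len(Q),[np.round(t,1) for t in cv2.minAreaRect((Q[:,:2]*1000).astype(np.float32))],np.median(Q[:,2]).round(4))
for r in ctrl.silhouettes("wrist","lock_pin"): print(r["p"],r["centre"],atz("wrist",r["centre"],.112,P).round(4))
E
```

```text
clock 2.38 pos [0.5446 0.3064 0.2001] ang 11.0 tilt [ 0.0005 -0.0021] F [-1.6 -0.4 -0.6] w 0.0850 gf 0.0
1 [0.02, -0.04, 0.9] yaw 0.00
2 [0.02, -0.04, 0.9] yaw 0.00
3 [0.02, -0.04, 0.9] yaw 0.00
4 [0.02, -0.04, 0.9] yaw 0.00
head 739 [array([540.6, 309.4]), array([22.1, 21.3]), np.float64(10.9)] 0.1112
knob 544 [array([556.5, 231.1]), array([24.8, 24.4]), np.float64(18.3)] 0.0769
rest 4021 [array([578.2, 285.1]), array([114.2, 149.7]), np.float64(11.2)] 0.0395
0.82 [278.4, 201.8] [0.5377 0.3164 0.112 ]
0.81 [389.2, 153.3] [0.6131 0.3705 0.112 ]
```

View pics/w1.png

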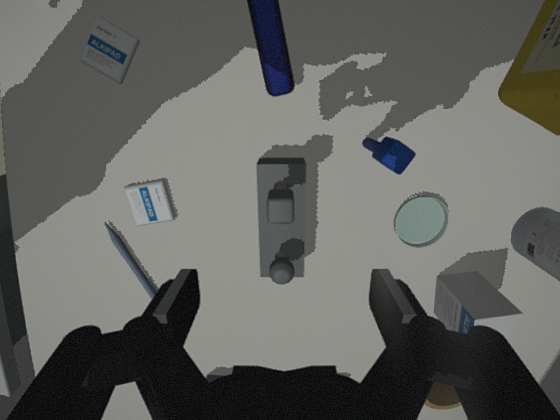

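The square head is centred at (280,205) and the round knob at (281,270). The blue look-alike is at (395,153), well clear of the fingers. Descending to the head.

Emit:
step_arm([
  {"travel": [0.1, -0.17, 0.5], "yaw": 0, "hand": 85},
  {"travel": [0, 0, 0.9], "yaw": 0, "hand": 85},
  {"travel": [0, 0, 0.9], "yaw": 0, "hand": 85},
  {"travel": [0, 0, 0.9], "yaw": 0, "hand": 85},
  {"travel": [0, 0, 0.9], "yaw": 0, "hand": 85},
])

```text
clock: 2.9
eef_pos: [0.5365, 0.3138, 0.0974]
tcp_rot: [-1.983, -2.436, -0.001]
contact_force: [0.9, -0.3, -0.3]
gripper_width: 0.0851
grip_force: 0.0
```

Emit:
step_arm([
  {"travel": [0, 0, 0.75], "yaw": 0, "hand": 60},
  {"travel": [0, 0, 0], "yaw": 0, "hand": 40},
  {"travel": [0, 0, 0], "yaw": 0, "hand": 30},
  {"travel": [0, 0, 0], "yaw": 0, "hand": 15},
  {"travel": [0, 0, 0], "yaw": 0, "hand": 15},
])

```text
clock: 3.32
eef_pos: [0.5377, 0.3136, 0.0811]
tcp_rot: [1.985, 2.435, 0.003]
contact_force: [0.1, 0.9, 0.7]
gripper_width: 0.0251
grip_force: 0.0
```

Emit:
step_arm([
  {"travel": [0, 0, 0], "yaw": 0, "hand": 15},
  {"travel": [0, 0, 0], "yaw": 0, "hand": 15},
  {"travel": [0, 0, 0], "yaw": 0, "hand": 15},
])

```text
clock: 3.57
eef_pos: [0.5379, 0.3135, 0.0811]
tcp_rot: [1.985, 2.435, 0.004]
contact_force: [-0.5, 0.1, 8.5]
gripper_width: 0.0214
grip_force: 58.7
```

Emit:
step_arm([
  {"travel": [0, 0, -0.5], "yaw": 0, "hand": 15},
  {"travel": [0, 0, -0.9], "yaw": 0, "hand": 15},
  {"travel": [0, 0, -0.9], "yaw": 0, "hand": 15},
  {"travel": [0, 0, -0.9], "yaw": 0, "hand": 15},
  {"travel": [0, 0, -0.8], "yaw": 0, "hand": 15},
])

```text
clock: 3.98
eef_pos: [0.5372, 0.3129, 0.182]
tcp_rot: [1.985, 2.435, 0.002]
contact_force: [-0.8, 0.4, -0.6]
gripper_width: 0.0212
grip_force: 59.7
```

```bash
python3 - <<'E'
from m import *
W={}
for c in ["scene","top","wrist"]:
    P=ctrl.camera_params(c); im,d=ctrl.grab_frame(c); cv2.imwrite(f"pics/{c}2.png",im)
    A=cloud(c,d,P=P); Q=A[(abs(A[:,0]-.54)<.03)&(abs(A[:,1]-.31)<.035)&(A[:,2]>.11)&(A[:,2]<.17)]
    for lo in (.11,.13,.15):
        q=Q[(Q[:,2]>lo)&(Q[:,2]<lo+.02)]
        if len(q)>3: print(c,lo,len(q),q.mean(0).round(4),np.ptp(q,0).round(3))
    if c!="wrist":
        for n in ("lock_hole","tension_wheel"):
            for r in ctrl.pinpoint(c,n)[:2]:
                print(c,n,round(r["p"],2),np.round(r["centre"],1),atz(c,r["centre"],.044 if n=="lock_hole" else .076).round(4)); W.setdefault(n,[]).append(ray(c,r["centre"]))if r["p"]>.5 else 0
E
python3 plan.py .53 -.075 .18 7.5
```

```text
scene 0.11 37 [0.5358 0.3045 0.1212] [0.01  0.012 0.018]
scene 0.13 40 [0.5358 0.3043 0.1401] [0.01 0.01 0.02]
scene 0.15 46 [0.5357 0.3038 0.1598] [0.012 0.012 0.019]
scene lock_hole 0.87 [375.6 235. ] [ 0.5877 -0.1068  0.044 ]
scene tension_wheel 0.91 [379.1 247.6] [ 0.5268 -0.1258  0.076 ]
top 0.11 11 [0.5368 0.3051 0.123 ] [0.007 0.009 0.013]
top 0.13 15 [0.5366 0.3047 0.1415] [0.008 0.008 0.017]
top tension_wheel 0.86 [375.7 221.1] [ 0.5259 -0.1256  0.076 ]
wrist 0.11 168 [0.5375 0.3119 0.1211] [0.012 0.007 0.02 ]
wrist 0.13 233 [0.5373 0.3117 0.1404] [0.011 0.007 0.02 ]
wrist 0.15 281 [0.5371 0.3118 0.1598] [0.012 0.007 0.02 ]
clock 4.33 pos [0.5365 0.3127 0.1789] ang 11.6 tilt [-0.0011 -0.0008] F [-0.4  0.  -0.4] w 0.0211 gf 59.8
1 [-0.89, -0.2, -0.0] yaw 0.05
2 [-0.89, -0.2, -0.0] yaw 0.05
3 [-0.89, -0.19, -0.0] yaw 0.05
4 [-0.89, -0.19, -0.0] yaw 0.05
5 [-0.89, -0.18, -0.0] yaw 0.05
6 [-0.89, -0.18, -0.0] yaw 0.05
7 [-0.9, -0.18, -0.0] yaw 0.05
8 [-0.9, -0.17, -0.0] yaw 0.05
9 [-0.9, -0.17, -0.0] yaw 0.05
10 [-0.9, -0.16, -0.0] yaw 0.05
11 [-0.9, -0.16, -0.0] yaw 0.05
12 [-0.9, -0.16, -0.0] yaw 0.05
13 [-0.9, -0.15, -0.0] yaw 0.05
14 [-0.9, -0.15, -0.0] yaw 0.05
15 [-0.9, -0.15, -0.0] yaw 0.05
16 [-0.9, -0.14, -0.0] yaw 0.05
17 [-0.9, -0.14, -0.0] yaw 0.05
```

View pics/wrist2.png

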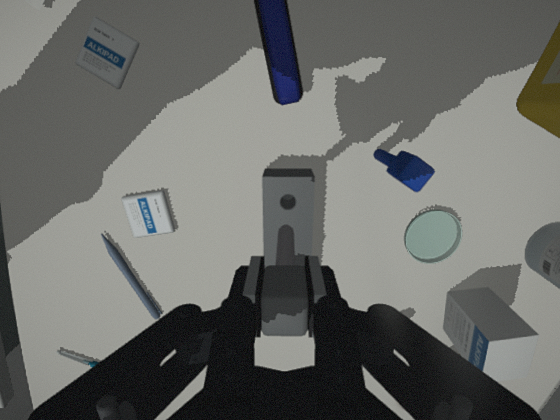

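The pin is held upright in the fingers at (285,290) and the bore at (287,201) is empty. The pin axis sits about 5 mm towards -y of the TCP and its foot is 73 mm below it. Moving to the outer side of the tension arm.

Emit:
step_arm([
  {"travel": [-0.6, -0.15, 0], "yaw": 0.1, "hand": 15},
  {"travel": [-0.95, -0.2, 0], "yaw": 0.1, "hand": 15},
  {"travel": [-0.95, -0.2, 0], "yaw": 0.1, "hand": 15},
  {"travel": [-0.95, -0.2, 0], "yaw": 0.1, "hand": 15},
  {"travel": [-0.95, -0.2, 0], "yaw": 0.1, "hand": 15},
])

```text
clock: 4.75
eef_pos: [0.5333, 0.1985, 0.1788]
tcp_rot: [-2.039, -2.39, 0.002]
contact_force: [0.0, -1.3, -0.4]
gripper_width: 0.0207
grip_force: 59.7
```

Emit:
step_arm([
  {"travel": [-0.95, -0.18, 0], "yaw": 0.1, "hand": 15},
  {"travel": [-0.95, -0.18, 0], "yaw": 0.1, "hand": 15},
  {"travel": [-0.95, -0.18, 0], "yaw": 0.1, "hand": 15},
  {"travel": [-0.95, -0.18, 0], "yaw": 0, "hand": 15},
  {"travel": [-0.95, -0.18, 0], "yaw": 0, "hand": 15},
])

```text
clock: 5.17
eef_pos: [0.5278, 0.0779, 0.179]
tcp_rot: [-2.069, -2.363, 0.002]
contact_force: [0.3, 0.5, -0.5]
gripper_width: 0.0212
grip_force: 59.7
```

Emit:
step_arm([
  {"travel": [-0.95, -0.15, 0], "yaw": 0, "hand": 15},
  {"travel": [-0.95, -0.15, 0], "yaw": 0, "hand": 15},
  {"travel": [-0.9, -0.15, 0], "yaw": 0, "hand": 15},
  {"travel": [-0.7, -0.1, 0], "yaw": 0, "hand": 15},
  {"travel": [0, 0, 0], "yaw": 0, "hand": 15},
])

```text
clock: 5.58
eef_pos: [0.5256, -0.0133, 0.1792]
tcp_rot: [2.075, 2.359, -0.002]
contact_force: [-1.1, 0.8, -1.3]
gripper_width: 0.0211
grip_force: 59.7
```

```bash
python3 plan.py .528 -.077 .12 7.5
```

```text
clock 5.58 pos [ 0.5256 -0.0133  0.1792] ang 7.3 tilt [-0.0009 -0.0013] F [-1.1  0.8 -1.3] w 0.0211 gf 59.7
1 [-0.85, -0.08, 0.79] yaw -0.01
2 [-0.85, -0.08, 0.79] yaw -0.01
3 [-0.85, -0.08, 0.79] yaw -0.01
```

Emit:
step_arm([
  {"travel": [-0.85, -0.08, 0], "yaw": 0, "hand": 15},
  {"travel": [-0.85, -0.08, 0], "yaw": 0, "hand": 15},
  {"travel": [-0.8, -0.06, 0.4], "yaw": 0, "hand": 15},
  {"travel": [0, 0, 0.5], "yaw": 0, "hand": 15},
  {"travel": [0, 0, 0], "yaw": 0, "hand": 15},
])

```text
clock: 6.0
eef_pos: [0.5278, -0.0725, 0.155]
tcp_rot: [-2.07, -2.36, 0.004]
contact_force: [-0.6, 1.7, -1.3]
gripper_width: 0.0212
grip_force: 59.7
```

```bash
python3 plan.py .528 -.077 .12 7.5; python3 - <<'E'
from m import *
c="scene";im,d=ctrl.grab_frame(c); A=cloud(c,d); cv2.imwrite("pics/s3.png",cv2.resize(im[150:300,290:450],None,fx=4,fy=4,interpolation=cv2.INTER_CUBIC))
for lo in (.085,.1,.115): 
    q=A[(abs(A[:,0]-.528)<.03)&(abs(A[:,1]+.08)<.03)&(A[:,2]>lo)&(A[:,2]<lo+.015)]; print(lo,len(q),q.mean(0).round(4) if len(q) else 0)
E
```

```text
clock 6.00 pos [ 0.5278 -0.0725  0.155 ] ang 7.5 tilt [-0.0034 -0.0006] F [-0.6  1.7 -1.3] w 0.0212 gf 59.7
1 [-0.09, -0.0, 0.7] yaw -0.00
2 [-0.09, -0.0, 0.7] yaw -0.00
0.085 33 [ 0.5246 -0.0792  0.0933]
0.1 37 [ 0.5241 -0.0793  0.1084]
0.115 37 [ 0.5243 -0.0798  0.1233]
```

View pics/s3.png

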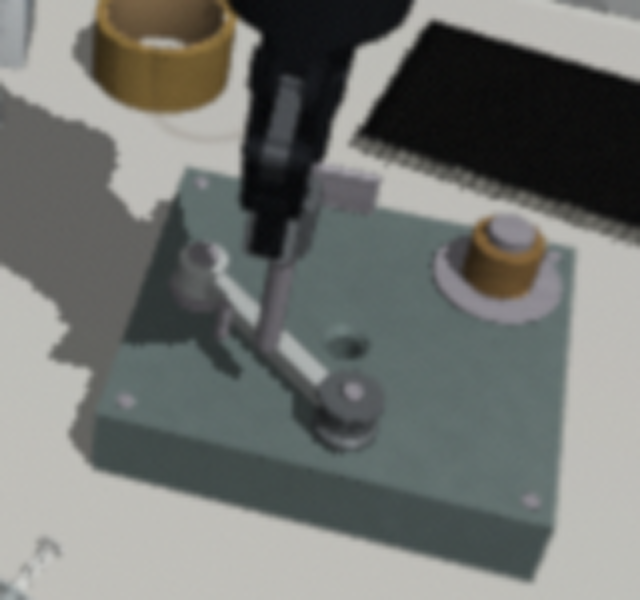

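The shank hangs on the outer side of the bar (crop 275,330 against the bar at 290,350), 14 mm clear of it by calculation, and the hole is free at (345,345). Lower, then push.

Emit:
step_arm([
  {"travel": [-0.05, 0, 0.6], "yaw": 0, "hand": 15},
  {"travel": [0, 0, 0.6], "yaw": 0, "hand": 15},
  {"travel": [0, 0, 0.2], "yaw": 0, "hand": 15},
  {"travel": [0, 0, 0], "yaw": 0, "hand": 15},
  {"travel": [0, 0, 0], "yaw": 0, "hand": 15},
])

```text
clock: 6.47
eef_pos: [0.5296, -0.0724, 0.1225]
tcp_rot: [-2.068, -2.365, 0.0]
contact_force: [-0.1, 0.1, -0.8]
gripper_width: 0.021
grip_force: 59.7
```

```bash
python3 plan.py .5875 -.102 .12 7.5 10
```

```text
clock 6.47 pos [ 0.5296 -0.0724  0.1225] ang 7.6 tilt [-0.0003 -0.0001] F [-0.1  0.1 -0.8] w 0.0210 gf 59.7
1 [-0.15, 0.21, 0.01] yaw 0.00
2 [-0.15, 0.21, 0.01] yaw 0.00
3 [-0.15, 0.21, 0.01] yaw 0.00
4 [-0.15, 0.21, 0.01] yaw 0.00
5 [-0.15, 0.21, 0.01] yaw 0.00
6 [-0.15, 0.21, 0.01] yaw 0.00
7 [-0.15, 0.21, 0.01] yaw 0.00
8 [-0.15, 0.21, 0.01] yaw 0.00
9 [-0.15, 0.21, 0.01] yaw 0.00
10 [-0.15, 0.21, 0.01] yaw 0.00
```

Emit:
step_arm([
  {"travel": [-0.15, 0.21, 0.05], "yaw": 0, "hand": 15},
  {"travel": [-0.15, 0.21, 0], "yaw": 0, "hand": 15},
  {"travel": [-0.15, 0.21, 0], "yaw": 0, "hand": 15},
  {"travel": [-0.15, 0.21, 0], "yaw": 0, "hand": 15},
  {"travel": [-0.15, 0.21, 0], "yaw": 0, "hand": 15},
])

```text
clock: 6.88
eef_pos: [0.5587, -0.0881, 0.1209]
tcp_rot: [-2.069, -2.364, -0.0]
contact_force: [-3.1, 2.3, -0.7]
gripper_width: 0.0211
grip_force: 59.6
```

Emit:
step_arm([
  {"travel": [-0.15, 0.21, 0], "yaw": 0, "hand": 15},
  {"travel": [-0.15, 0.21, 0], "yaw": 0, "hand": 15},
  {"travel": [-0.15, 0.21, 0], "yaw": 0, "hand": 15},
  {"travel": [-0.15, 0.21, 0], "yaw": 0, "hand": 15},
  {"travel": [-0.1, 0.1, 0], "yaw": 0, "hand": 15},
])

```text
clock: 7.3
eef_pos: [0.5843, -0.1026, 0.1207]
tcp_rot: [2.069, 2.364, -0.0]
contact_force: [-3.3, 1.7, -0.7]
gripper_width: 0.0211
grip_force: 59.6
```

Emit:
step_arm([
  {"travel": [0, 0, 0], "yaw": 0, "hand": 15},
  {"travel": [0, 0, 0], "yaw": 0, "hand": 15},
])

```text
clock: 7.47
eef_pos: [0.5835, -0.1027, 0.1207]
tcp_rot: [2.069, 2.364, -0.001]
contact_force: [-2.4, -1.3, -0.3]
gripper_width: 0.021
grip_force: 59.6
```

```bash
python3 plan.py .5875 -.102 .12 7.5 1; python3 - <<'E'
from m import *
c="scene";im,d=ctrl.grab_frame(c); A=cloud(c,d); cv2.imwrite("pics/s4.png",cv2.resize(im[150:300,290:450],None,fx=4,fy=4,interpolation=cv2.INTER_CUBIC))
for lo in (.07,.085,.1): 
    q=A[(abs(A[:,0]-.585)<.02)&(abs(A[:,1]+.105)<.02)&(A[:,2]>lo)&(A[:,2]<lo+.015)]; print(lo,len(q),q.mean(0).round(4) if len(q) else 0)
E
```

```text
clock 7.47 pos [ 0.5835 -0.1027  0.1207] ang 7.6 tilt [-0.0003 -0.0006] F [-2.4 -1.3 -0.3] w 0.0210 gf 59.6
1 [0.01, 0.16, 0.03] yaw 0.02
0.07 30 [ 0.5802 -0.1093  0.0779]
0.085 33 [ 0.5797 -0.1096  0.092 ]
0.1 25 [ 0.5798 -0.11    0.1046]
```

View pics/s4.png

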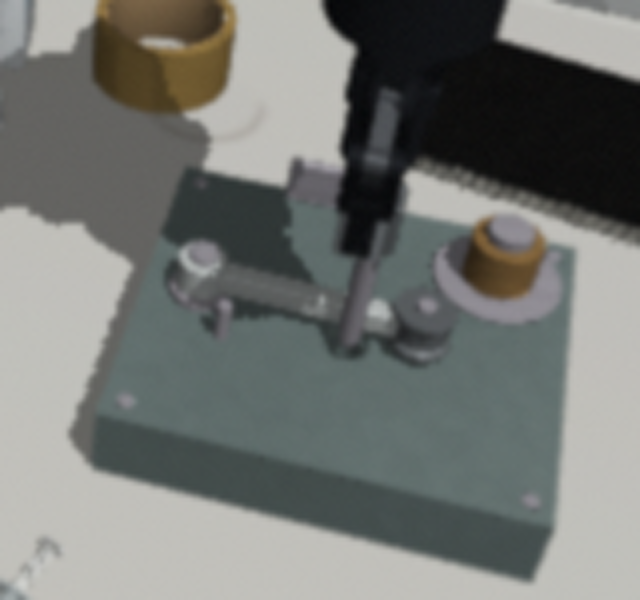

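The arm is swung in by the shank, with the bar almost along the unwinder's -y, and the pin foot is at the hole mouth (crop 347,345). It needs 4 mm more in +x, then down.

Emit:
step_arm([
  {"travel": [0, 0.2, 0], "yaw": 0, "hand": 15},
  {"travel": [0, 0, 0], "yaw": 0, "hand": 15},
  {"travel": [0, 0, 0.2], "yaw": 0, "hand": 15},
  {"travel": [0, 0, 0.2], "yaw": 0, "hand": 15},
  {"travel": [0, 0, 0], "yaw": 0, "hand": 15},
])

```text
clock: 7.93
eef_pos: [0.5879, -0.1012, 0.1097]
tcp_rot: [-2.068, -2.364, 0.001]
contact_force: [-4.4, -0.9, -2.6]
gripper_width: 0.021
grip_force: 59.6
```

Emit:
step_arm([
  {"travel": [0, 0, 0.25], "yaw": 0, "hand": 15},
  {"travel": [0, 0, 0.25], "yaw": 0, "hand": 15},
  {"travel": [0, 0, 0.25], "yaw": 0, "hand": 15},
  {"travel": [0, 0, 0], "yaw": 0, "hand": 15},
])

```text
clock: 8.27
eef_pos: [0.5878, -0.1013, 0.0905]
tcp_rot: [-2.068, -2.363, 0.002]
contact_force: [-3.0, -0.2, -2.4]
gripper_width: 0.0211
grip_force: 59.6
```

Emit:
step_arm([
  {"travel": [0, 0, 0.2], "yaw": 0, "hand": 15},
  {"travel": [0, 0, 0.18], "yaw": 0, "hand": 15},
  {"travel": [0, 0, 0], "yaw": 0, "hand": 15},
  {"travel": [0, 0, 0], "yaw": 0, "hand": 15},
])

```text
clock: 8.6
eef_pos: [0.5883, -0.1015, 0.0821]
tcp_rot: [-2.069, -2.364, 0.001]
contact_force: [-3.0, 0.4, -2.5]
gripper_width: 0.0212
grip_force: 59.5
```

Emit:
step_arm([
  {"travel": [0, 0, 0.06], "yaw": 0, "hand": 15},
  {"travel": [0, 0, 0.04], "yaw": 0, "hand": 15},
  {"travel": [0, 0, 0], "yaw": 0, "hand": 15},
])

```text
clock: 8.85
eef_pos: [0.5887, -0.1015, 0.0801]
tcp_rot: [2.069, 2.364, 0.0]
contact_force: [-3.4, -0.2, -1.0]
gripper_width: 0.0212
grip_force: 59.8
```

Emit:
step_arm([
  {"travel": [0, 0, 0.06], "yaw": 0, "hand": 15},
  {"travel": [0, 0, 0.04], "yaw": 0, "hand": 15},
  {"travel": [0, 0, 0], "yaw": 0, "hand": 15},
  {"travel": [0, 0, 0], "yaw": 0, "hand": 15},
])

```text
clock: 9.18
eef_pos: [0.5889, -0.1021, 0.0787]
tcp_rot: [2.069, 2.363, 0.001]
contact_force: [-9.1, -1.2, 20.2]
gripper_width: 0.0209
grip_force: 62.8
```

Bottomed on the hole floor (20 N up at the expected TCP height). Ease off and open.

Emit:
step_arm([
  {"travel": [0, 0, -0.05], "yaw": 0, "hand": 15},
  {"travel": [0, -0.04, 0], "yaw": 0, "hand": 23},
  {"travel": [0, 0, 0], "yaw": 0, "hand": 30},
  {"travel": [0, 0, 0], "yaw": 0, "hand": 45},
  {"travel": [0, 0, 0], "yaw": 0, "hand": 60},
])

```text
clock: 9.6
eef_pos: [0.5881, -0.1014, 0.0789]
tcp_rot: [2.068, 2.364, 0.001]
contact_force: [0.4, -0.5, 0.6]
gripper_width: 0.0531
grip_force: 0.0
```

Emit:
step_arm([
  {"travel": [0, 0, 0], "yaw": 0, "hand": 60},
  {"travel": [0, 0, 0], "yaw": 0, "hand": 60},
  {"travel": [0, 0, -0.3], "yaw": 0, "hand": 60},
  {"travel": [0, 0, -0.8], "yaw": 0, "hand": 60},
  {"travel": [0, 0, -0.9], "yaw": 0, "hand": 60},
])

```text
clock: 10.02
eef_pos: [0.5869, -0.1017, 0.129]
tcp_rot: [-2.068, -2.363, 0.002]
contact_force: [-0.2, 0.1, 1.1]
gripper_width: 0.0598
grip_force: 0.0
```

Emit:
step_arm([
  {"travel": [0, 0, -0.9], "yaw": 0, "hand": 60},
  {"travel": [0, 0, -0.9], "yaw": 0, "hand": 60},
  {"travel": [-0.9, 0, -0.5], "yaw": 0, "hand": 60},
  {"travel": [-0.9, 0, 0], "yaw": 0, "hand": 60},
  {"travel": [-0.9, 0, 0], "yaw": 0, "hand": 60},
])

```text
clock: 10.43
eef_pos: [0.5973, -0.169, 0.1881]
tcp_rot: [2.066, 2.364, 0.003]
contact_force: [-0.3, 0.1, 0.3]
gripper_width: 0.0597
grip_force: 0.0
```

```bash
python3 - <<'E'
from m import *
print(ctrl.get_state()["contact_force"].round(1) if hasattr(ctrl.get_state()["contact_force"],"round") else ctrl.get_state()["contact_force"])
ims=[]
for c in ("scene","top","wrist"):
    P=ctrl.camera_params(c);im,d=ctrl.grab_frame(c); A=cloud(c,d,P=P)
    if c!="top": ims.append(cv2.resize(im[150:300,290:450] if c=="scene" else im,(400,375)))
    q=A[(abs(A[:,0]-.585)<.03)&(abs(A[:,1]+.107)<.03)&(A[:,2]>.085)&(A[:,2]<.125)]
    t=q[q[:,2]>.1] if len(q) else q
    if len(t): print(c,len(t),t.mean(0).round(4),"top z",np.percentile(t[:,2],80).round(4))
    for r in ctrl.pinpoint(c,"tension_wheel")[:1]:
        w=atz(c,r["centre"],.076,P); u=np.degrees(np.arctan2(w[1]+.0267,w[0]-.5896))-7.5
        print(c,"wheel",r["p"],w.round(4),"joint",round(np.radians(u)+2.27,3))
cv2.imwrite("pics/end.png",np.hstack(ims))
E
```

```text
[-0.3  0.1  0.3]
scene 120 [ 0.5724 -0.1103  0.1078] top z 0.1099
scene wheel 0.65 [ 0.5978 -0.1401  0.076 ] joint 0.641
top 92 [ 0.5759 -0.1084  0.1086] top z 0.1107
top wheel 0.85 [ 0.5971 -0.1437  0.076 ] joint 0.632
wrist 945 [ 0.5767 -0.1084  0.1083] top z 0.1097
wrist wheel 0.65 [ 0.5941 -0.1384  0.076 ] joint 0.609
```

View pics/end.png

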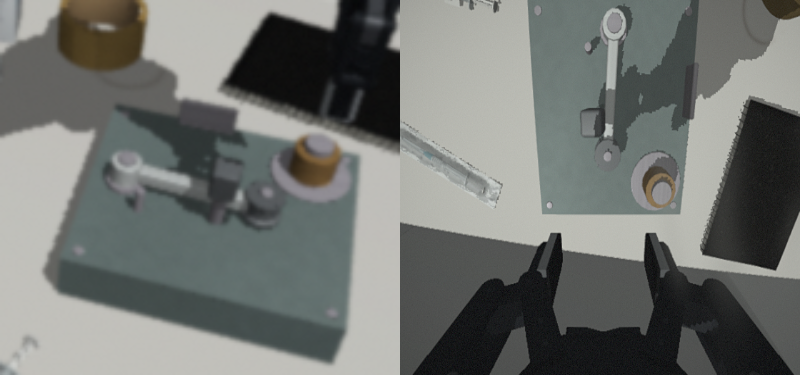

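The pin is home on the outer side: head at (228,180) in the left view, top at z 0.110 (6 + 104 mm). The arm leans on it at about 0.63 rad, close to the 0.65 expected, and the gripper is clear.

```bash
python3 -c "
from plant import ctrl; print(ctrl.hand_in())"
```

```text
the job is handed in; nothing more can be done
None
```

The square-headed pin is fully home in the locking hole with the tension arm leaning on it at about 0.63 rad, the round-knobbed pin was not touched, and the job was handed in at about 11 s; no verdict came back.

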